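# Make up the solder case and restock the lane

### The arm

A 6-joint arm with a two-finger parallel gripper is mounted at the origin on a cart in front of the work surface, level with it; the furniture and walls round the work are solid. World frame = base frame: x ahead of the robot, y to its left, z up, the work surface at z = 0. Lengths are in mm, angles in rad, forces in N, time in s.
With the tool pointing down it reaches from about 225 to 725 mm from the base axis. Payload 3.1 kg.
Tool frame: the origin (TCP) lies between the finger pads; the fingertips stand robot.tip_reach ahead of it and the grasp point (between the pads) is the TCP (robot.tip_reach is the distance from the TCP to the fingertips, in mm); z points along the fingers, x is the direction in which the jaws open and shut, and the axes are right-handed (so a half turn about z gives the same grasp; the last joint's range is limited). The gripper opens to 85 mm and grips with 20 to 120 N. Pads are 22 mm wide; open, the fingers measure 114 mm over their backs; the gripper's body (76 mm by 85 mm) begins 54 mm behind the grasp point. The pads swing forward as they close: fully open they stand 13 mm farther back than shut.
Start: joints at [-1.38, 0.048, 0.099, 1.622, 0, 1.443], TCP at [164.534, -498.544, 250.312] pointing down, gripper open.
Joint ranges: [-2.91, 2.91], [-0.99, 1.94], [-1.21, 1.42], [-2.12, 2.29], [-1.49, 1.47], [-3.14, 3.14]. Speed limits (rad/s): [2.79, 2.79, 3.14, 3.14, 3.14, 3.14].

### API

Orientations are given as [roll, pitch, yaw] about the fixed x, y, z axes, in that order (R = Rz(yaw) Ry(pitch) Rx(roll)).
In Python, from rig import robot, fingers, optics, ticket gives the robot as it stands. Calls block until the motion is done:
- robot.movep(position, orientation): joint-space move of the TCP to a pose.
- robot.servo_line(position, rotation=None, speed=150): straight line of the TCP; rotation=None keeps the orientation; speed is the mean speed in mm/s.
- robot.move_joints(angles): joint-space move.
- fingers.command_gripper(opening): finger opening in mm; the grip force is fixed at half the most; returns when the fingers have stopped.
- robot.hold(seconds).
- robot.solve_ik(position, orientation): joint angles nearest the present ones, or None.
- optics.snapshot(name): name is "scene" or "side" or "wrist"; returns a dict with "color" (420x560x3 uint8, blue, green, red), "range_z" (420x560 float32, mm along the optical axis (not along the pixel's ray), 0 where there is no reading), "K" (3x3 intrinsics, pixels), "cam_to_world" (4x4, takes a point from camera to world coordinates). Camera axes: x right, y down, z forward; pixel columns grow to the right and rows downward; lengths in mm; the calibration is good to about 2 mm. A picture is of the moment at which its call begins.
A pose or a line that the arm cannot do raises robot.MotionError and nothing moves.
- ticket.close_job(): hands the job in, once; it reports no verdict.
Readings, each from a call of its own:
- robot.get_time(): time.
- robot.get_joint_pos(): joint angles.
- robot.get_dq(): joint speeds.
- robot.get_joint_efforts(): joint torques, N m.
- robot.get_tcp_pos(): TCP position.
- robot.get_ee_rot(): TCP orientation.
- robot.get_force(): force on the tool from outside, world axes, zero at the start.
- robot.get_torque(): the same for the moment, N m.
- robot.get_grip_width(): finger opening in mm.
Only numpy, scipy, OpenCV 4.12 (cv2) and the standard library are available. Lean on these libraries where they do the work, as an engineer would, in place of code of your own. Each camera call takes 0.05 s, during which the arm holds its last target.

### The job

Make up the solder case: take out the steel cup that was left in it and stand it upright on the middle of the black rubber pad, then set the three oldest spools, those at the low front end of the sloped lane, flat in the case, one to a bay, and when nothing stands above the rim any more close the lid fully. Restock the lane from its high back end with every new spool that stands on the bench, upright on the lane's floor behind the one old spool that remains; that one ends at the front stop, and the fuse box, the small carton and everything else stay where they are.

Things in the scene. Friction and masses are not known exactly. Their poses are not given: they have to be found in the camera images.
- lane: fixed sloped chute, 267 x 68 mm, low-friction white floor. Origin on the bench under its middle; its level x axis runs from the low front end (-x) to the high open back end (+x), y across. Floor 60 mm wide, 255 mm long, rising 12 degrees to +x, from 26 to 79 mm above the bench; side rails 9 mm and front stop 22 mm above the floor. Spools slide down by themselves to the stop or the next spool
- lane_stop (a point): point on the lane's floor, at its centre line, against the inner face of the front stop: 125 mm to -x of the lane's origin and 26 mm up. (Behind the lane stands a fixed rig, 355 mm tall, over all of x > 0.59 m, y > -0.19 m: keep wrist and gripper clear of it)
- case: fixed open grey case, outside 116 (x) x 199 (y) x 53 mm, walls and floor 5 mm; origin at the centre of its underside. Hinge along the far (+x) wall. Two ridges 3 mm thick, 15 mm above the floor, at y = -32 and +32 mm, part it into three bays, 61 mm in y and 106 mm in x, centred at x = 0, y = -64, 0, +64 mm
- lid (a joint): angle of the case's flat lid (116 x 199 x 8 mm): 0 is fully closed on the rim, about 1.9 stands open, leaning back past upright; it stays at the angle where it is left (stiff hinge, about 1.5 N at its edge moves it)
- lid_edge (a point): middle of the lid's free edge on its outer face, 116 mm from the hinge line (a 60 mm wide, 6 mm thick black tab reaches 11 mm beyond it)
- lid_hinge (a point): middle of the lid's hinge line, 58 mm to +x of the case's middle and 53.5 mm above the bench; the hinge line runs along the case's y
- pad: fixed black rubber pad on the bench, 90 x 90 x 3 mm; origin at the centre of its underside
- steel_cup_a: turned steel cup, 48 mm across and 66 mm tall, 0.2 kg, that stands in one of the case's bays at the start (one of the three cups is there, the others are absent); origin at the centre of its underside, z up
- steel_cup_b: turned steel cup, 48 mm across and 66 mm tall, 0.2 kg, that stands in one of the case's bays at the start (one of the three cups is there, the others are absent); origin at the centre of its underside, z up
- steel_cup_c: turned steel cup, 48 mm across and 66 mm tall, 0.2 kg, that stands in one of the case's bays at the start (one of the three cups is there, the others are absent); origin at the centre of its underside, z up
- lane_spool_1: spool of solder standing on its flange, 55 mm across, 38 mm tall, about 0.2 kg; stiff, grip it anywhere across its width; origin at the centre of its underside, z along its axis; number 1 from the front of the lane at the start
- lane_spool_2: spool of solder standing on its flange, 55 mm across, 38 mm tall, about 0.2 kg; stiff, grip it anywhere across its width; origin at the centre of its underside, z along its axis; number 2 from the front of the lane at the start
- lane_spool_3: spool of solder standing on its flange, 55 mm across, 38 mm tall, about 0.2 kg; stiff, grip it anywhere across its width; origin at the centre of its underside, z along its axis; number 3 from the front of the lane at the start
- lane_spool_4: spool of solder standing on its flange, 55 mm across, 38 mm tall, about 0.2 kg; stiff, grip it anywhere across its width; origin at the centre of its underside, z along its axis; number 4 from the front of the lane at the start
- new_spool_1: spool of solder standing on its flange, 55 mm across, 38 mm tall, about 0.2 kg; stiff, grip it anywhere across its width; origin at the centre of its underside, z along its axis; new stock, stands on the bench to the right of the case; may be absent
- new_spool_2: spool of solder standing on its flange, 55 mm across, 38 mm tall, about 0.2 kg; stiff, grip it anywhere across its width; origin at the centre of its underside, z along its axis; new stock, stands on the bench to the right of the case; may be absent
- new_spool_3: spool of solder standing on its flange, 55 mm across, 38 mm tall, about 0.2 kg; stiff, grip it anywhere across its width; origin at the centre of its underside, z along its axis; new stock, stands on the bench to the right of the case; may be absent
- fuse_box: bystander: flat pale card box, 55 x 85 x 32 mm, origin under its middle
- carton: bystander: small brown card box, 90 x 68 x 58 mm, origin under its middle
Mind the look-alikes: they are no part of the job. Leave any yellow look-alike of the lane_spool_2 alone.

How it is judged (in metres and radians):
On the way, in this order (a step that is already met when the one before it is completed fails the run):
1. with the lid still open, the steel cup stands on the pad and the three oldest spools stand flat in the case (horizontal distance between each of steel_cup_a, steel_cup_b, steel_cup_c and pad below 0.035 m and height (world z) of each of steel_cup_a, steel_cup_b, steel_cup_c below 0.008 m and angle between each of steel_cup_a, steel_cup_b, steel_cup_c's own z axis and vertical below 0.1 rad and x of lane_spool_1 in the frame of case between -0.035 and 0.035 m and y of lane_spool_1 in the frame of case between -0.075 and 0.075 m and z of lane_spool_1 in the frame of case between 0 and 0.011 m and angle between each of lane_spool_1, lane_spool_2, lane_spool_3's own z axis and vertical below 0.12 rad and x of lane_spool_2 in the frame of case between -0.035 and 0.035 m and y of lane_spool_2 in the frame of case between -0.075 and 0.075 m and z of lane_spool_2 in the frame of case between 0 and 0.011 m and x of lane_spool_3 in the frame of case between -0.035 and 0.035 m and y of lane_spool_3 in the frame of case between -0.075 and 0.075 m and z of lane_spool_3 in the frame of case between 0 and 0.011 m and value of joint lid above 1 rad), for 0.2 s.
2. the lid is closed (value of joint lid below 0.04 rad), for 0.2 s.
At the end, for the whole second after the job is handed in: Cup upright on the pad within 35 mm of its centre; lane spools 1 to 3 flat on the case's floor, one to a bay; lid under 0.04 rad; lane spool 4 on the lane's floor, its centre within 40 mm of the front stop; every new spool on the lane's floor behind it; all at rest (horizontal distance between each of steel_cup_a, steel_cup_b, steel_cup_c and pad below 0.035 m and height (world z) of each of steel_cup_a, steel_cup_b, steel_cup_c below 0.008 m and angle between each of steel_cup_a, steel_cup_b, steel_cup_c's own z axis and vertical below 0.1 rad and x of lane_spool_1 in the frame of case between -0.035 and 0.035 m and y of lane_spool_1 in the frame of case between -0.075 and 0.075 m and z of lane_spool_1 in the frame of case between 0 and 0.011 m and angle between each of lane_spool_1, lane_spool_2, lane_spool_3's own z axis and vertical below 0.12 rad and x of lane_spool_2 in the frame of case between -0.035 and 0.035 m and y of lane_spool_2 in the frame of case between -0.075 and 0.075 m and z of lane_spool_2 in the frame of case between 0 and 0.011 m and x of lane_spool_3 in the frame of case between -0.035 and 0.035 m and y of lane_spool_3 in the frame of case between -0.075 and 0.075 m and z of lane_spool_3 in the frame of case between 0 and 0.011 m and x of lane_spool_4 in the frame of lane between -0.115 and -0.082 m and y of lane_spool_4 in the frame of lane between -0.014 and 0.014 m and angle between lane_spool_4's own z axis and vertical between 0.12 and 0.3 rad and x of new_spool_1 in the frame of lane between -0.065 and 0.125 m and y of new_spool_1 in the frame of lane between -0.014 and 0.014 m and angle between new_spool_1's own z axis and vertical between 0.12 and 0.3 rad and x of new_spool_2 in the frame of lane between -0.065 and 0.125 m and y of new_spool_2 in the frame of lane between -0.014 and 0.014 m and angle between new_spool_2's own z axis and vertical between 0.12 and 0.3 rad and x of new_spool_3 in the frame of lane between -0.065 and 0.125 m and y of new_spool_3 in the frame of lane between -0.014 and 0.014 m and angle between new_spool_3's own z axis and vertical between 0.12 and 0.3 rad and value of joint lid below 0.04 rad and linear speed of each of steel_cup_a, steel_cup_b, steel_cup_c, lane_spool_1, lane_spool_2, lane_spool_3, new_spool_1, new_spool_2, new_spool_3, lane_spool_4 below 0.02 m/s); the robot touches nothing.
It fails at once if the fuse box is moved by more than 5 cm (distance of fuse_box from where it was at the start of the episode above 0.05 m).
It fails at once if the carton is moved by more than 5 cm (distance of carton from where it was at the start of the episode above 0.05 m).
Of steel_cup_a, steel_cup_b, steel_cup_c only 1 to 1 are there at a start; the rules pass over those that are not, and their reading is None.
Of new_spool_1, new_spool_2, new_spool_3 only 1 to 3 are there at a start; the rules pass over those that are not, and their reading is None.
At some moment in a run one of new_spool_1, new_spool_2, new_spool_3 may be knocked a few centimetres aside while the robot is not near it.
It also fails if it takes over 210 s, if anything falls off the work surface, if the arm or the gripper's body presses on something with over 40 N, if the wrist force passes 120 N, or if a joint passes its speed limit or range.

## Working session

There is one attempt and no reset: what is moved stays moved. The work goes in short steps, each a Python script; the robot and the scene stay as the last script left them, time stands still between calls to the robot, and variables do not carry over. Pictures are saved under pics/ and viewed, and the job is handed in when it is done.

```bash
ls; mkdir -p pics
python3 - <<'E'
from rig import robot, fingers, optics, ticket
import cv2, numpy as np
print(robot.get_time(), robot.tip_reach, robot.get_ee_rot(), robot.get_grip_width())
for n in ["scene","side","wrist"]:
    s=optics.snapshot(n); cv2.imwrite(f"pics/a_{n}.png",s["color"]); np.savez(f"a_{n}.npz",**s)
    print(n,s["K"].round(1).tolist(),s["cam_to_world"].round(3).tolist())
E
```

```text
pics
0.0 19.0 [-3.14127441e+00  2.36955723e-03 -1.25195786e+00] 85.21067057911227
scene [[469.7, 0.0, 273.0], [0.0, 469.7, 208.7], [0.0, 0.0, 1.0]] [[0.651, -0.365, 0.665, -306.631], [-0.759, -0.323, 0.566, -907.186], [0.008, -0.873, -0.487, 683.975], [0.0, 0.0, 0.0, 1.0]]
side [[426.0, 0.0, 277.8], [0.0, 426.0, 211.4], [0.0, 0.0, 1.0]] [[-0.995, 0.063, -0.083, 602.016], [0.101, 0.41, -0.906, 867.799], [-0.023, -0.91, -0.415, 569.608], [0.0, 0.0, 0.0, 1.0]]
wrist [[361.0, 0.0, 275.3], [0.0, 361.0, 206.0], [0.0, 0.0, 1.0]] [[0.313, -0.901, -0.299, 240.82], [-0.95, -0.298, -0.096, -472.808], [-0.003, 0.314, -0.949, 372.764], [0.0, 0.0, 0.0, 1.0]]
```

View pics/a_scene.png

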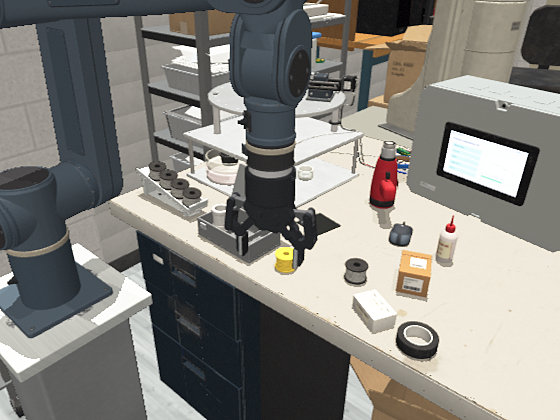

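View pics/a_side.png

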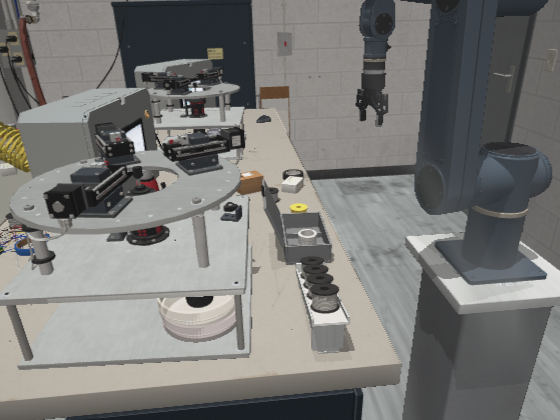

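View pics/a_wrist.png

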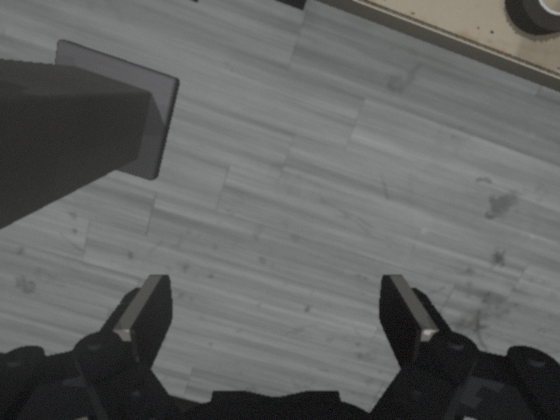

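The scene view shows the lane with four spools at about (175,180), the case at (240,235) behind the gripper, a yellow look-alike at (286,260), one dark new spool at (355,270), the fuse box at (374,310) and the carton at (415,272). I'll project the depth into a top-down map.

```bash
cat > h.py <<'E'
import numpy as np, cv2
def cloud(s):
    z=s["range_z"]; K=s["K"]; T=s["cam_to_world"]
    v,u=np.mgrid[:z.shape[0],:z.shape[1]]
    P=np.stack([(u-K[0,2])/K[0,0]*z,(v-K[1,2])/K[1,1]*z,z],-1)
    return P@T[:3,:3].T+T[:3,3], z>0
def proj(s,p):
    T=np.linalg.inv(s["cam_to_world"]); q=np.asarray(p)@T[:3,:3].T+T[:3,3]
    q=q@s["K"].T; return q[...,:2]/q[...,2:]
def ray(s,uv,z):
    T=s["cam_to_world"]; K=s["K"]; uv=np.atleast_2d(np.asarray(uv,float))
    d=np.c_[(uv[:,0]-K[0,2])/K[0,0],(uv[:,1]-K[1,2])/K[1,1],np.ones(len(uv))]@T[:3,:3].T
    o=T[:3,3]; return o+d*((z-o[2])/d[:,2])[:,None]
def ortho(s,x0,x1,y0,y1,res=1.0,zmax=200):
    # image: columns = -y (left positive y), rows = -x
    P,ok=cloud(s); m=ok&(P[...,2]<zmax)&(P[...,2]>-20)&(P[...,0]>x0)&(P[...,0]<x1)&(P[...,1]>y0)&(P[...,1]<y1)
    p=P[m];c=s["color"][m];o=np.argsort(p[:,2]);p=p[o];c=c[o]
    H=int((x1-x0)/res)+1;W=int((y1-y0)/res)+1
    im=np.zeros((H,W,3),np.uint8);hz=np.full((H,W),np.nan)
    r=((x1-p[:,0])/res).astype(int);k=((y1-p[:,1])/res).astype(int)
    for dr in (0,1):
        for dk in (0,1):
            rr=np.clip(r+dr,0,H-1);kk=np.clip(k+dk,0,W-1); im[rr,kk]=c;hz[rr,kk]=p[:,2]
    return im,hz
E
python3 - <<'E'
from h import *
for n,b in (("scene",(150,750,-650,350)),("side",(150,750,-650,350))):
    s=dict(np.load(f"a_{n}.npz")); im,_=ortho(s,*b,res=1.25)
    for x in range(200,750,100): cv2.putText(im,str(x),(0,int((750-x)/1.25)),0,.35,(0,255,255));cv2.line(im,(0,int((750-x)/1.25)),(800,int((750-x)/1.25)),(0,90,90),1)
    for y in range(-600,350,100): k=int((350-y)/1.25);cv2.putText(im,str(y),(k,10),0,.35,(0,255,0));cv2.line(im,(k,0),(k,480),(0,90,0),1)
    cv2.imwrite(f"pics/b_{n}.png",im)
s=dict(np.load("a_scene.npz"));cv2.imwrite("pics/b_crop.png",cv2.resize(s["color"][140:360,120:460],None,fx=2.3,fy=2.3,interpolation=2))
s=dict(np.load("a_side.npz"));cv2.imwrite("pics/b_crops.png",cv2.resize(s["color"][160:360,190:370],None,fx=3,fy=3,interpolation=2))
E
```

```text
(no output)
```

View pics/b_scene.png

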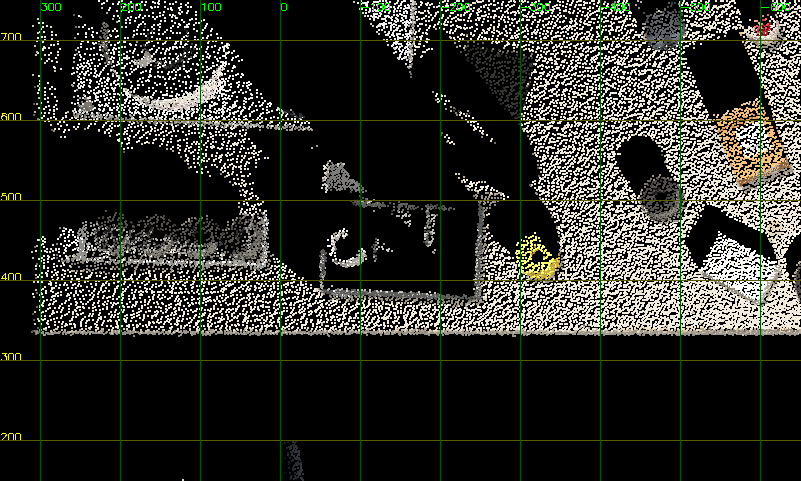

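View pics/b_side.png

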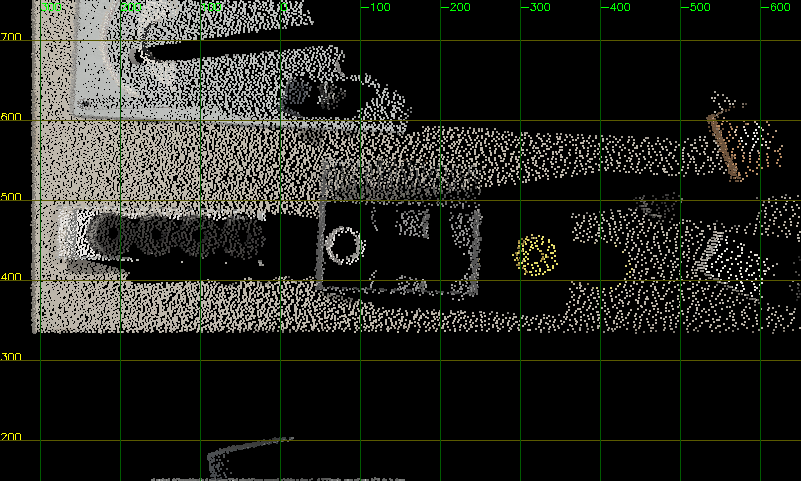

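View pics/b_crop.png

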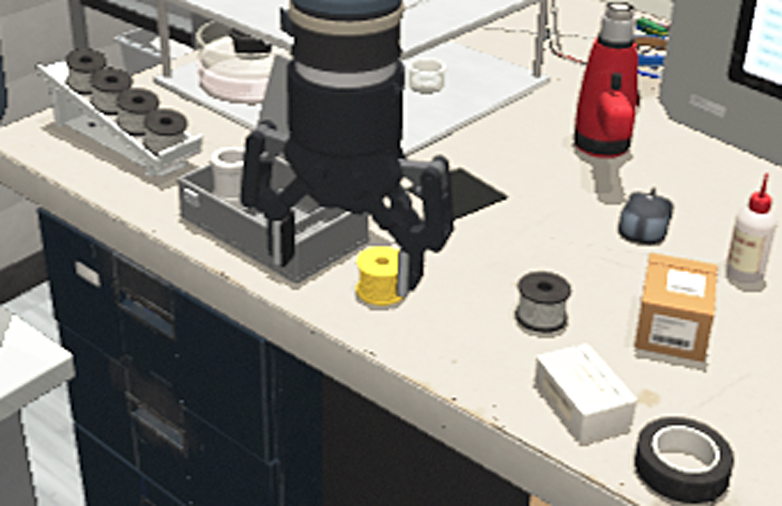

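View pics/b_crops.png

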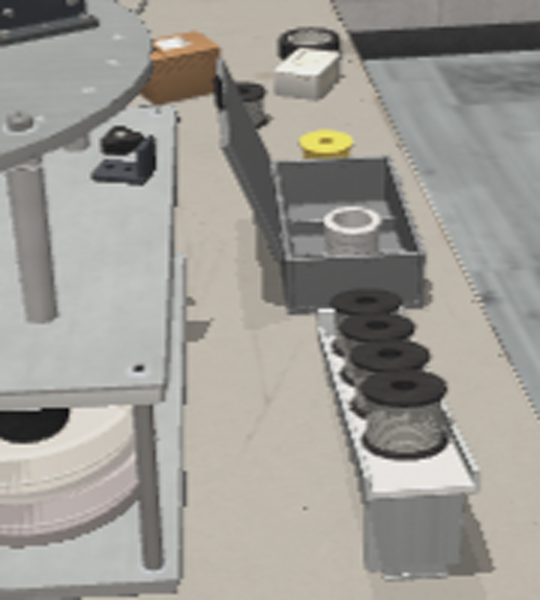

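```bash
cat >> h.py <<'E'
from rig import robot, fingers, optics, ticket
import math
PI=math.pi
def snap(n,tag,save=True):
    s=optics.snapshot(n); cv2.imwrite(f"pics/{tag}_{n}.png",s["color"])
    np.savez(f"{tag}_{n}.npz",**s); return s
E
python3 - <<'E'
from h import *
robot.movep([400,-380,380],[PI,0,PI]); print(robot.get_time(),robot.get_joint_pos())
snap("wrist","c1")
robot.movep([400,-60,380],[PI,0,PI]); print(robot.get_time(),robot.get_joint_pos())
snap("wrist","c2")
robot.movep([330,200,380],[PI,0,PI]); print(robot.get_time(),robot.get_joint_pos())
snap("wrist","c3");snap("scene","c3")
E
```

```text
3.4 [-8.81526690e-01  2.04026986e-01  5.35912779e-01  1.90286778e+00
 -1.07412978e-05 -2.45197213e+00]
4.6667 [-3.16111052e-01 -1.82358485e-01  1.46015831e-01  1.89894585e+00
 -4.89843460e-04 -1.88612469e+00]
5.7667 [ 3.68907231e-01 -2.28241607e-01  1.07802227e-01  1.90701467e+00
 -7.20808626e-04 -1.20080850e+00]
```

View pics/c1_wrist.png

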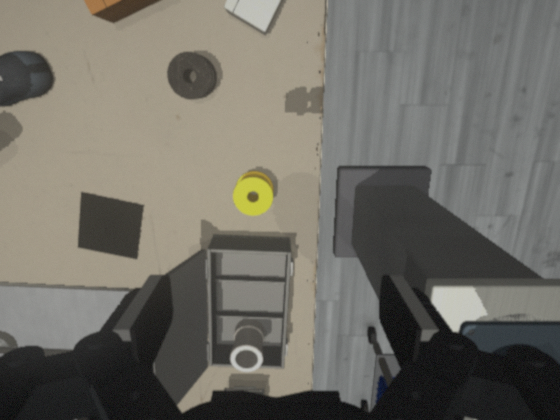

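View pics/c2_wrist.png

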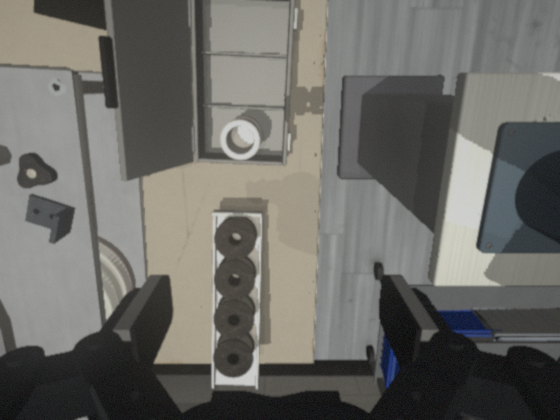

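View pics/c3_wrist.png

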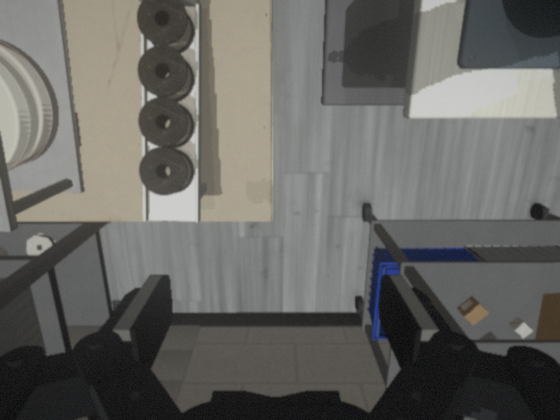

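View pics/c3_scene.png

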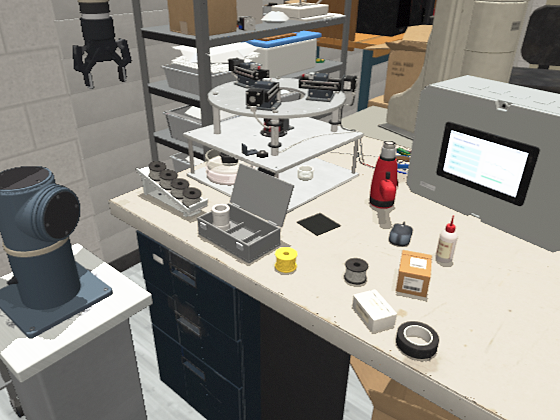

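The clear scene view shows only one new spool, at (355,270). The white/black tape ring at (417,340) and the yellow spool at (286,260) are look-alikes and stay put. The pad is at (319,224) and the cup at (221,213), in the bay nearest the lane. Next I'll measure everything from the wrist views.

Run:
```python
from h import *
def comps(mask,amin):
    n,l,st,c=cv2.connectedComponentsWithStats(mask.astype(np.uint8)); return [(i,st[i],c[i],l==i) for i in range(1,n) if st[i][4]>amin]
for tag in ("c1","c2","c3"):
    s=dict(np.load(f"{tag}_wrist.npz")); P,ok=cloud(s); g=s["color"].max(2).astype(int); Z=P[...,2]
    sat=np.ptp(s["color"].astype(int),axis=2)
    zone=ok&(P[...,0]>345)&(P[...,1]>-560)&(P[...,1]<290)&(np.mgrid[:420,:560][0]<390)
    print(tag,"bench z med",np.median(Z[zone&(abs(Z)<15)]))
    # dark things
    for nm,m in (("dark",zone&(g<75)&(P[...,0]<585)&(Z>15)),("pad",zone&(g<75)&(abs(Z)<12)&(P[...,0]>560)&(P[...,0]<720)&(P[...,1]<-190)),("yellow",zone&(sat>100)&(Z>20)),("white cup",zone&(g>190)&(Z>58)&(P[...,0]<500)&(P[...,1]<0)),):
        m=cv2.morphologyEx(m.astype(np.uint8),cv2.MORPH_OPEN,np.ones((3,3)))
        for i,st,c,mm in comps(m,150):
            p=P[mm]; lo,hi=np.percentile(p,[2,98],axis=0); print(nm,c.round(),st[4],"mean",p.mean(0).round(1),"lo",lo.round(),"hi",hi.round())
```

```text
c1 bench z med 0.3997090297970658
dark [134.   6.] 160 mean [ 566.1 -550.4   25.5] lo [ 550. -557.   15.] hi [ 583. -544.   44.]
dark [250. 244.] 741 mean [ 435.6 -246.6   32.1] lo [ 382. -249.   16.] hi [ 489. -244.   47.]
dark [213. 276.] 195 mean [ 490.7 -196.7   34.4] lo [ 489. -236.   16.] hi [ 493. -155.   51.]
dark [125. 347.] 14214 mean [ 469.3 -317.8  326.4] lo [ 430. -397.   67.] hi [536. -78. 439.]
dark [423. 342.] 7067 mean [ 356.1 -388.9  412.8] lo [ 346. -397.  378.] hi [ 371. -371.  440.]
dark [218. 342.] 475 mean [489.6 -80.3  34.6] lo [ 474. -154.   17.] hi [497. -53.  51.]
dark [272. 357.] 266 mean [405.4 -50.9  33.6] lo [392. -52.  17.] hi [419. -49.  50.]
pad [109. 225.] 3148 mean [ 645.8 -264.3    3.2] lo [ 602. -307.    1.] hi [ 690. -220.    5.]
yellow [253. 196.] 1042 mean [ 429.8 -320.8   38.2] lo [ 406. -344.   36.] hi [ 454. -296.   40.]
c2 bench z med 0.9866896333621753
dark [154.  55.] 7756 mean [ 520.2 -170.7  111. ] lo [ 499. -221.   62.] hi [ 538. -110.  156.]
dark [200.  79.] 967 mean [ 492.2 -147.2   33.6] lo [ 482. -233.   16.] hi [497. -54.  51.]
d
[... 308 characters left out ...]
85.1] lo [431. 129.  58.] hi [463. 164.  91.]
dark [233. 320.] 286 mean [457.5 159.1  86.9] lo [442. 143.  63.] hi [469. 170.  95.]
dark [234. 353.] 1256 mean [456.3 202.9 100.3] lo [436. 167.  83.] hi [480. 230. 108.]
pad [74. 11.] 1457 mean [ 648.7 -230.5    2.9] lo [ 613. -242.    1.] hi [ 694. -214.    5.]
white cup [240. 139.] 460 mean [441.9 -82.3  71.1] lo [ 421. -103.   69.] hi [464. -60.  73.]
c3 bench z med 0.4491443127460286
dark [166.  68.] 5165 mean [451.3  99.8  76.5] lo [429.  32.  39.] hi [475. 194.  99.]
dark [160. 171.] 164 mean [463.6 211.6  92.6] lo [455. 200.  72.] hi [467. 222. 105.]
dark [101. 351.] 10089 mean [379.7 190.4 417. ] lo [360. 182. 380.] hi [400. 208. 439.]
```

Run:
```python
from h import *
S={t:dict(np.load(f"{t}_wrist.npz")) for t in ("c1","c2","c3")}
def rect(p,nm):
    p=p[:,:2].astype(np.float32); r=cv2.minAreaRect(p); print(nm,len(p),np.round(r[0],1),np.round(r[1],1),round(r[2],2))
for t in S:
    s=S[t];P,ok=cloud(s);X,Y,Z=P[...,0],P[...,1],P[...,2]; v=np.mgrid[:420,:560][0]
    g=s["color"].max(2).astype(int)
    m=ok&(Z>49)&(Z<56)&(X>370)&(X<512)&(Y>-265)&(Y<-35)&(v<390)
    m=cv2.morphologyEx(m.astype(np.uint8),cv2.MORPH_OPEN,np.ones((2,2)))>0
    if m.sum()>100: rect(P[m],t+" rim"); print("  pct",np.percentile(P[m],[1,50,99],axis=0).round(1).tolist())
    # lane: bright, z between 15 and 100
    m=ok&(Z>15)&(Z<100)&(g>120)&(X>400)&(X<500)&(Y>0)&(Y<300)&(v<390)
    m=cv2.morphologyEx(m.astype(np.uint8),cv2.MORPH_OPEN,np.ones((2,2)))>0
    if m.sum()>100:
        rect(P[m],t+" lane")
        for y0 in range(10,300,20):
            q=P[m&(Y>y0)&(Y<y0+20)]
            if len(q)>15: print("   y",y0,np.percentile(q[:,0],[1,99]).round(1),np.percentile(q[:,2],[5,50,95]).round(1), np.percentile(q[:,1],[1,99]).round(1))
s=S["c1"];P,ok=cloud(s);g=s["color"].max(2)
# new spool
m=ok&(P[...,2]>25)&(P[...,2]<50)&(g<100)&(P[...,1]<-380)&(P[...,0]<540)&(P[...,0]>420)&(np.mgrid[:420,:560][0]<200)
q=P[m];print("new",len(q),q.mean(0).round(1),np.percentile(q,[1,99],axis=0).round(1).tolist())
m=ok&(abs(P[...,2])<10)&(g<80)&(P[...,1]<-200)&(P[...,0]>580)&(P[...,0]<710)&(P[...,1]>-330)&(np.mgrid[:420,:560][0]<262)
m=cv2.morphologyEx(m.astype(np.uint8),cv2.MORPH_OPEN,np.ones((3,3)))>0
rect(P[m],"pad")
# circles in wrist
```

```text
c1 rim 1518 [ 438.1 -229.2] [465.9 130.7] 87.42
  pct [[376.4, -247.7, -0.5], [443.6, -149.4, 52.7], [500.1, 2.2, 58.0]]
c2 rim 1855 [ 444.  -140.5] [209.9 130.7] 87.42
  pct [[377.0, -231.2, -1.0], [457.1, -128.0, 52.5], [500.1, -35.4, 55.1]]
c2 lane 2558 [466.4 481.3] [1249.6  190. ] 80.26
   y 10 [418.5 483.7] [45.  46.8 48.6] [19.5 29.5]
   y 30 [418.3 484.8] [26.1 29.6 67.4] [30.9 49.1]
   y 50 [418.3 485.4] [ 0.  39.4 72.6] [50.2 69.7]
   y 70 [420.  485.7] [ 0.8 38.7 47.4] [70.9 89.9]
   y 90 [420.3 486.1] [17.3 42.1 67.2] [ 90.3 109.6]
   y 110 [420.6 486.7] [-0.3 53.1 83.6] [110.5 129.7]
   y 130 [421.7 488.3] [35.  51.6 61.4] [130.4 149.8]
   y 150 [422.1 488.6] [ 0.9 60.5 91.9] [150.4 169.2]
   y 170 [422.9 489.2] [-0.3 66.2 94.1] [170.2 189.6]
   y 190 [423.5 489.5] [60.7 65.1 74.3] [190.4 209.7]
   y 210 [423.8 489.9] [ 0.9 72.6 78.1] [210.1 229.5]
   y 230 [425.  490.3] [ 0.5 79.  82.2] [230.6 249.6]
   y 250 [425.3 490.8] [73.8 77.  85.4] [250.6 269.9]
   y 270 [425.7 490.8] [76.1 78.3 84.7] [270.2 285.1]
c3 lane 3566 [580.4 378.6] [762.5 188.5] 56.65
   y 30 [418.4 434. ] [25.3 28.9 39. ] [30.7 49.5]
   y 50 [419.  485.6] [33.1 40.9 44.1] [50.7 69.7]
   y 70 [419.8 486.1] [34.6 38.3 73. ] [70.6 89.8]
   y 90 [420.3 433.4] [38.4 46.9 52. ] [ 90.3 109.2]
   y 110 [330.3 487.7] [45.3 51.9 85.7] [110.3 129.6]
   y 130 [421.4 487.2] [47.2 49.9 85.7] [130.5 149.5]
   y 150 [422.1 462. ] [51.7 61.2 90.8] [150.4 169.4]
   y 170 [422.6 489.2] [57.4 62.5 96.9] [170.5 189.4]
   y 190 [423.2 489.8] [59.7 63.2 73.3] [190.2 209.5]
   y 210 [423.8 464.1] [66.1 74.2 78.2] [210.3 229.9]
   y 230 [424.3 490.4] [69.7 72.8 81.3] [230.7 249.7]
   y 250 [425.  491.1] [73.  75.6 84.4] [250.3 269.8]
   y 270 [425.7 491.5] [76.4 78.4 86.8] [270.1 279.4]
   y 290 [480.  522.1] [-2.2 -0.1  1.2] [308.3 309.8]
new 1535 [ 503.  -473.3   37.9] [[477.7, -498.2, 31.2], [528.7, -448.0, 40.1]]
pad 3186 [ 645.8 -263.4] [87.9 88. ] 76.73
```

Run:
```python
from h import *
a=cv2.imread("pics/c2_wrist.png")[195:395,180:300]; b=cv2.imread("pics/c3_wrist.png")[0:225,110:240]
a=cv2.resize(a,None,fx=3,fy=3,interpolation=2)[:600];b=cv2.resize(b,None,fx=2.6,fy=2.6,interpolation=2)[:600]
o=np.zeros((600,a.shape[1]+b.shape[1],3),np.uint8);o[:a.shape[0],:a.shape[1]]=a;o[:b.shape[0],a.shape[1]:]=b;cv2.imwrite("pics/d_lane.png",o)
```

```text
(no output)
```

View pics/d_lane.png

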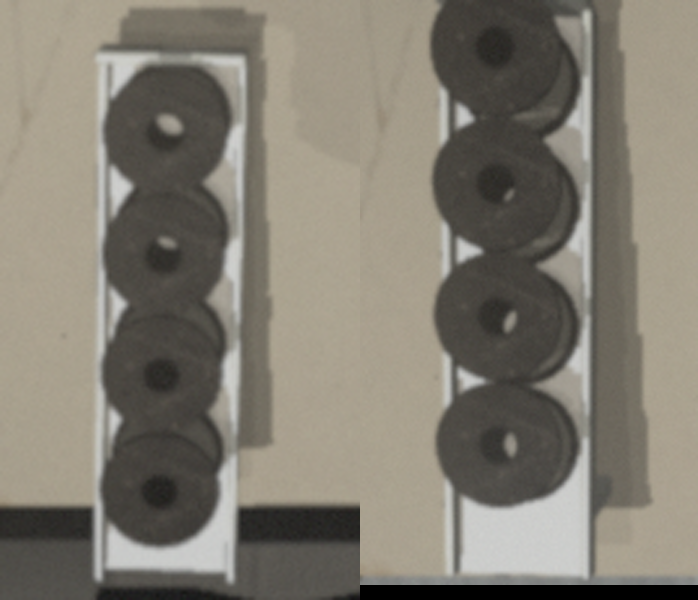

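Run:
```python
from h import *
for t in ("c1","c2"):
    s=dict(np.load(f"{t}_wrist.npz"));P,ok=cloud(s);X,Y,Z=P[...,0],P[...,1],P[...,2]; v=np.mgrid[:420,:560][0]
    r=ok&(Z>49.5)&(Z<55.5)&(v<390)
    def fit(m,ax,nm,lo,hi):
        # robust outer/inner edge per bin along the other axis
        q=P[m]; o=1-ax; b=np.arange(lo,hi,10); A=[]
        for k in b:
            w=q[(q[:,o]>k)&(q[:,o]<k+10)][:,ax]
            if len(w)>=3: A.append((k+5,np.median(w)))
        A=np.array(A)
        if len(A)<4: print(t,nm,"few",len(A));return
        f=np.polyfit(A[:,0],A[:,1],1); res=A[:,1]-np.polyval(f,A[:,0]); k=abs(res)<3; f=np.polyfit(A[k,0],A[k,1],1); print(t,nm,f.round(4),len(A),"at mid",np.polyval(f,(lo+hi)/2).round(1))
    fit(r&(X>370)&(X<395)&(Y<-40)&(Y>-255),0,"front(-x)",-240,-60)
    fit(r&(X>480)&(X<503)&(Y<-40)&(Y>-255),0,"hinge(+x)",-240,-60)
    fit(r&(Y<-235)&(Y>-262)&(X>375)&(X<500),1,"right(-y)",385,490)
    fit(r&(Y<-35)&(Y>-60)&(X>375)&(X<500),1,"left(+y)",385,490)
    m=ok&(Z>12)&(Z<24)&(X>390)&(X<485)
    fit(m&(Y<-165)&(Y>-195),1,"ridge-",390,485); fit(m&(Y<-100)&(Y>-130),1,"ridge+",390,485)
    l=ok&(X>498)&(X<560)&(Y>-240)&(Y<-60)&(Z>60)&(Z<170)
    q=P[l]; 
    if len(q)>100: print("lid slope", np.polyfit(q[:,2],q[:,0],1).round(3), q[:,2].max())
```

```text
c1 front(-x) [4.530000e-02 3.912243e+02] 18 at mid 384.4
c1 hinge(+x) [4.420000e-02 5.017262e+02] 18 at mid 495.1
c1 right(-y) [-2.530000e-02 -2.339099e+02] 11 at mid -245.0
c1 left(+y) [-2.96000e-02 -3.88477e+01] 7 at mid -51.8
c1 ridge- [-4.460000e-02 -1.608055e+02] 10 at mid -180.3
c1 ridge+ [-4.0100e-02 -9.8665e+01] 10 at mid -116.2
lid slope [4.17000e-01 4.74836e+02] 165.21957340964565
c2 front(-x) [4.660000e-02 3.912659e+02] 18 at mid 384.3
c2 hinge(+x) [4.300000e-02 5.014595e+02] 18 at mid 495.0
c2 right(-y) few 0
c2 left(+y) [-3.08000e-02 -3.74929e+01] 11 at mid -51.0
c2 ridge- [-4.370000e-02 -1.596589e+02] 10 at mid -178.8
c2 ridge+ [-4.34000e-02 -9.61382e+01] 10 at mid -115.1
lid slope [4.22000e-01 4.74643e+02] 169.99888895733523
```

Only one new spool is present. Measured positions:
- Case: centre about (439.7, -148), yaw -0.0445.
- Lane: origin about (455, 152), yaw about 90° minus 0.028.
- Cup: (442, -82).
- Pad: (646, -264).
- New spool: (503, -473).

I'll start with the cup.

```bash
cat >> h.py <<'E'
from scipy.spatial.transform import Rotation as Rn
CC=np.array([439.7,-148.]); CYAW=-0.0445
def casep(x,y): c,s=math.cos(CYAW),math.sin(CYAW); return CC+np.array([c*x-s*y,s*x+c*y])
LO=np.array([455.,152.]); LD=np.array([math.sin(.028),math.cos(.028)])  # lane +x in world
SL=math.radians(12)
def lanep(lx,ly=0,h=0):
    """point h above the floor (along the floor normal) at lane x (of the floor point)"""
    cr=np.array([-LD[1],LD[0]])
    z=26+(lx+125)*math.tan(SL)
    p=LO+LD*lx+cr*ly; n=np.r_[-math.sin(SL)*LD,math.cos(SL)]
    return np.r_[p,z]+h*n
LROT=(Rn.from_rotvec(SL*np.array([LD[1],-LD[0],0]))*Rn.from_euler('xyz',[PI,0,PI-.028])).as_euler('xyz')
LN=np.r_[-math.sin(SL)*LD,math.cos(SL)]
CROT=[PI,0,PI+CYAW]
def L(p,rot=None,v=200): robot.servo_line(list(map(float,p)),rot,v)
def st(m=""): print(m,"t",round(robot.get_time(),1),"tcp",np.round(robot.get_tcp_pos(),1),"F",np.round(robot.get_force(),1),"w",round(robot.get_grip_width(),1))
E
python3 - <<'E'
from h import *
print(LROT, robot.solve_ik([646,-264,49],CROT), robot.solve_ik([646,-264,160],CROT), robot.solve_ik([570,-330,150],CROT))
x,y=442.5,-82.5
fingers.command_gripper(64)
robot.movep([x,y,200],CROT); st()
L([x,y,50],v=200); st("down")
fingers.command_gripper(40); st("grip"); print(robot.tip_reach)
L([x,y,150],v=150); st("up")
snap("wrist","e1");snap("scene","e1")
E
```

```text
[2.93215314 0.         3.11359265] [-0.48396862  0.54065463  0.30026781  1.3304095   0.         -2.01026494] [-0.48396862  0.51217696  0.48208115  1.54070051  0.         -2.01026494] [-0.62654496  0.40021933  0.31233567  1.48291267  0.         -2.15284129]
 t 7.5 tcp [442.9 -81.9 200.8] F [-0.5 -0.6 -0.3] w 63.9
down t 8.4 tcp [443.6 -82.5  51.3] F [0.3 0.2 0.1] w 64.0
grip t 8.7 tcp [444.3 -83.1  52.4] F [0.  0.3 5.7] w 46.1
19.0
up t 9.6 tcp [441.7 -82.3 148.7] F [-0.3  0.7 -3.2] w 46.1
```

View pics/e1_scene.png

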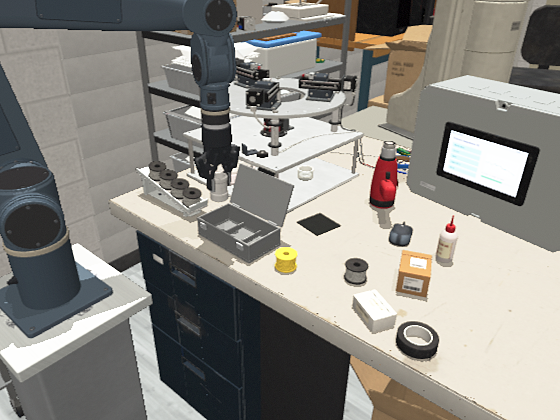

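Run:
```python
from h import *
L([435,-325,150],v=250)
L([560,-335,150],v=250)
L([646,-264,150],v=200); st("above")
L([646,-264,50.5],v=120); st("down")
fingers.command_gripper(64); st("open")
L([646,-264,140],v=200)
L([560,-335,200],v=250); st()
L([500,-340,330],v=250);snap("scene","e2");snap("wrist","e2");st()
```

```text
above t 12.1 tcp [ 645.  -264.5  150.1] F [ 1.1 -0.3 -2.8] w 46.2
down t 13.1 tcp [ 646.1 -264.5   50.5] F [-0.1  0.  -2.3] w 46.5
open t 13.4 tcp [ 646.6 -264.3   51.2] F [-0.3  0.  -0.3] w 63.9
 t 14.7 tcp [ 559.9 -334.3  198.4] F [-0.   0.1  0. ] w 63.7
 t 15.5 tcp [ 500.3 -339.1  326.6] F [ 0.5 -0.1  0. ] w 64.1
```

View pics/e2_scene.png

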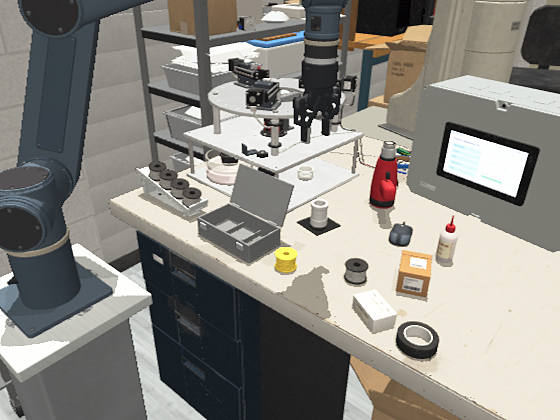

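View pics/e2_wrist.png

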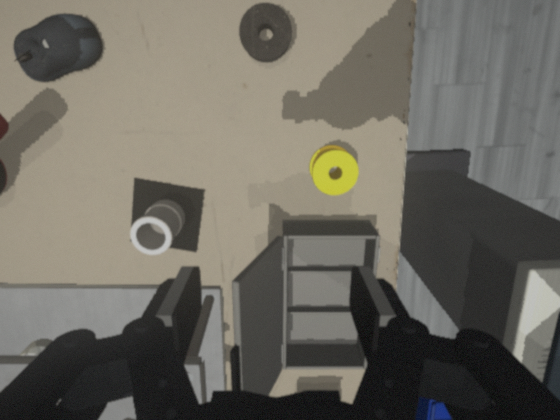

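The cup stands upright in the middle of the pad, with its foot at about (170,215) in the wrist view. Next I'll check where lane spool 1 is from its hole centres, comparing the predicted and seen pixels.

Run:
```python
from h import *
for t,crop in (("c2",(180,195,3)),("c3",(110,0,2.6))):
    s=dict(np.load(f"{t}_wrist.npz")); im=s["color"].copy(); im=cv2.resize(im,None,fx=3,fy=3,interpolation=2)
    for k in range(4):
        lx=-125+(27.5+55*k)*math.cos(SL); u=proj(s,lanep(lx,0,38)); print(t,k+1,u.round(1))
        cv2.circle(im,tuple((u*3+1).round().astype(int)),4,(0,0,255),-1)
    y0,x0=(190,180) if t=="c2" else (0,100)
    cv2.imwrite(f"pics/f_{t}.png",im[3*y0:3*y0+600,3*x0:3*x0+400])
a=cv2.imread("pics/f_c2.png");b=cv2.imread("pics/f_c3.png");cv2.imwrite("pics/f.png",np.hstack([a,b]))
```

```text
c2 1 [235.4 237.6]
c2 2 [234.9 278.5]
c2 3 [234.3 318.4]
c2 4 [233.7 357.3]
c3 1 [162.3  15.6]
c3 2 [162.7  68.3]
c3 3 [163.1 119.5]
c3 4 [163.5 169.2]
```

View pics/f.png

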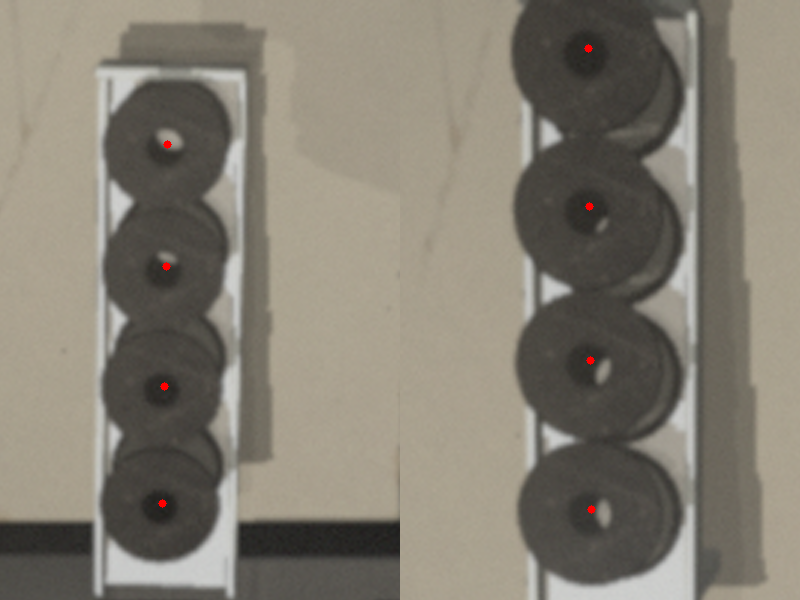

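```bash
cat >> h.py <<'E'
H=32
def pick_lane(lx=-98,tag="g"):
    fingers.command_gripper(85)
    p=lanep(lx,0,H)
    robot.movep(list(p+LN*70),list(LROT))
    L(p,v=150); st("at spool")
    fingers.command_gripper(45); st("gripped")
    L(p+LN*55,v=150); L(p+LN*55+[0,0,50],v=200)
def place_case(by):
    x,y=casep(0,by)
    robot.movep([x,y,150],CROT)
    L([x,y,5+H+8],v=200); L([x,y,5+H+.5],v=60); st("placed")
    fingers.command_gripper(66); st("open")
    L([x,y,160],v=220)
E
python3 - <<'E'
from h import *
robot.movep([440,-100,300],CROT)
pick_lane(); st("lifted")
snap("side","g1")
place_case(-64); 
snap("wrist","g1");snap("scene","g1")
E
python3 -c "
import cv2,numpy as np
a=cv2.resize(cv2.imread('pics/g1_side.png')[200:360,220:370],None,fx=2.6,fy=2.6);b=cv2.imread('pics/g1_wrist.png')[:,120:460]
o=np.zeros((420,a.shape[1]+b.shape[1],3),np.uint8);o[:a.shape[0],:a.shape[1]]=a;o[:420,a.shape[1]:]=b;cv2.imwrite('pics/g1.png',o)"
```

```text
at spool t 18.3 tcp [453.2  46.9  64.3] F [-0.1 -0.3  0.5] w 85.1
gripped t 18.7 tcp [453.7  46.8  65. ] F [ 0.4 -1.7  5.9] w 53.1
lifted t 19.6 tcp [451.7  36.  166. ] F [ 0.9  0.5 -2.9] w 52.7
placed t 21.6 tcp [ 438.5 -211.9   39.6] F [-0.1  0.9  5.1] w 53.2
open t 21.9 tcp [ 436.9 -211.4   37.4] F [-0.9 -0.  -0.5] w 66.3
```

View pics/g1.png

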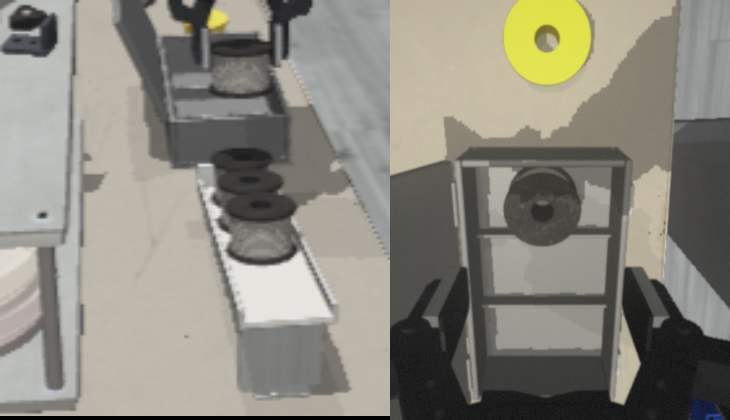

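View pics/g1_scene.png

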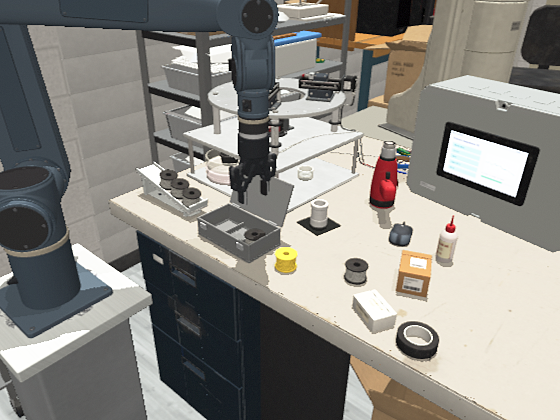

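Spool 1 stands flat in the far bay, at (540,205) in the right panel, and the three others have slid to the stop, with the front one at (192,193) in the scene view. I'll do the next two, checking after each.

```bash
python3 - <<'E'
from h import *
robot.movep([440,-100,250],CROT)
pick_lane(); st("lifted")
place_case(0); 
snap("wrist","g2");snap("scene","g2")
E
python3 -c "
import cv2,numpy as np
a=cv2.resize(cv2.imread('pics/g2_scene.png')[150:270,120:320],None,fx=2,fy=2);b=cv2.imread('pics/g2_wrist.png')[:,120:460]
o=np.zeros((420,a.shape[1]+b.shape[1],3),np.uint8);o[:a.shape[0],:a.shape[1]]=a;o[:420,a.shape[1]:]=b;cv2.imwrite('pics/g2.png',o)"
```

```text
at spool t 25.0 tcp [453.2  46.8  64.3] F [ 0.4  0.1 -0.1] w 85.2
gripped t 25.4 tcp [453.6  46.9  65. ] F [-0.5 -1.9  6.2] w 53.0
lifted t 26.3 tcp [451.7  36.  166. ] F [-0.3 -0.4 -3.2] w 53.5
placed t 28.0 tcp [ 440.3 -148.3   39.4] F [-3.8 -0.8  6. ] w 53.1
open t 28.3 tcp [ 440.1 -147.2   37.5] F [-0.2 -0.9 -0.7] w 66.2
```

View pics/g2.png

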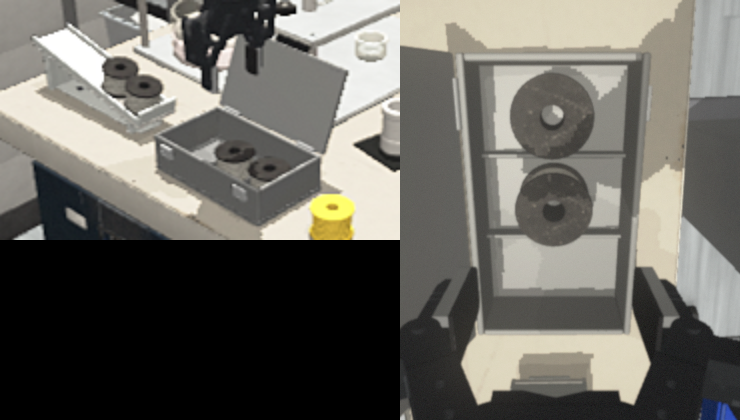

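Spools 1 and 2 are in their bays at (552,115) and (554,205), and two spools remain at the front of the lane. The third goes next.

```bash
python3 - <<'E'
from h import *
robot.movep([440,-60,230],CROT)
pick_lane(); st("lifted")
place_case(64); 
robot.movep([440,-20,300],CROT)
s=snap("wrist","g3");snap("scene","g3");snap("side","g3")
P,ok=cloud(s);g=s["color"].max(2);Z=P[...,2]
for k in (-64,0,64):
    c=casep(0,k); m=ok&(np.hypot(P[...,0]-c[0],P[...,1]-c[1])<34)&(g<110)&(Z>30)&(Z<60)
    q=P[m]; f=np.polyfit(np.zeros(1),np.zeros(1),0) if 0 else np.linalg.lstsq(np.c_[q[:,:2],np.ones(len(q))],q[:,2],rcond=None)[0]
    print(k,len(q),(q.mean(0)[:2]-c).round(1),"z",np.percentile(q[:,2],[5,50,95]).round(1),"tilt",f[:2].round(3))
c=lanep(-98,0,38);m=ok&(np.linalg.norm(P-c,axis=-1)<32)&(g<110);q=P[m];print(len(q),q.mean(0).round(1),c.round(1))
E
python3 -c "
import cv2,numpy as np
a=cv2.resize(cv2.imread('pics/g3_scene.png')[150:270,120:320],None,fx=2,fy=2);b=cv2.imread('pics/g3_wrist.png')[:,120:460]
o=np.zeros((420,a.shape[1]+b.shape[1],3),np.uint8);o[:a.shape[0],:a.shape[1]]=a;o[:420,a.shape[1]:]=b;cv2.imwrite('pics/g3.png',o)"
```

```text
at spool t 31.2 tcp [453.2  46.9  64.5] F [ 0.9 -0.1 -0.3] w 85.4
gripped t 31.6 tcp [453.7  46.9  65. ] F [-0.1 -1.1  4.6] w 53.1
lifted t 32.5 tcp [451.7  36.  166. ] F [-0.7  0.5 -2.3] w 53.4
placed t 34.0 tcp [444.8 -84.5  39.4] F [1.4 0.9 1.7] w 53.3
open t 34.3 tcp [442.4 -84.   37.6] F [-0.5 -0.6 -0.3] w 66.1<stdin>:11: RuntimeWarning: Mean of empty slice.
  ret = um.true_divide(
Traceback (most recent call last):
IndexError: index -1 is out of bounds for axis 0 with size 0
```

View pics/g3.png

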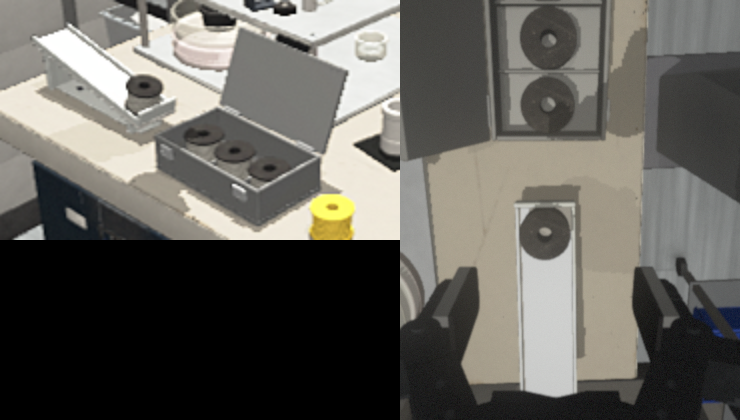

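All three spools sit in their bays, and lane spool 4 is at the stop, at (545,232). Before closing the lid I'll check tilt and height from above the case.

Run:
```python
from h import *
robot.movep([430,-90,340],CROT)
s=snap("wrist","i1")
P,ok=cloud(s);g=s["color"].max(2);Z=P[...,2]
for k in (-64,0,64):
    c=casep(0,k); m=ok&(np.hypot(P[...,0]-c[0],P[...,1]-c[1])<36)&(g<110)&(Z>34)&(Z<60)
    q=P[m]
    if len(q)<50: print(k,len(q)); continue
    f=np.linalg.lstsq(np.c_[q[:,:2],np.ones(len(q))],q[:,2],rcond=None)[0]
    print(k,len(q),(q.mean(0)[:2]-c).round(1),"z",np.percentile(q[:,2],[5,50,95]).round(1),"tilt",f[:2].round(3))
m=ok&(Z>140)&(Z<180)&(P[...,0]>520)&(P[...,0]<570)&(g<60)&(np.mgrid[:420,:560][0]<260)
q=P[m]; print("tab",len(q), q.mean(0).round(1) if len(q) else "", np.percentile(q,[1,99],axis=0).round(1))
hx=np.r_[casep(58,0),53.5]; print(hx)
a=.7; yax=np.array([-math.sin(CYAW),math.cos(CYAW),0])
R=(Rn.from_rotvec(-a*yax)*Rn.from_euler('xyz',CROT)); print(R.as_euler('xyz'),R.as_matrix()[:,2])
for p in ([520,-150,200],[560,-150,170],[560,-150,250]): print(robot.solve_ik(p,list(R.as_euler('xyz'))))
```

```text
-64 2177 [0.8 0.9] z [41.3 43.  44.8] tilt [ 0.002 -0.007]
0 1754 [0.1 2.1] z [41.7 43.1 44.5] tilt [-0.001  0.002]
64 1662 [1.2 2.9] z [41.3 43.1 44.7] tilt [0.002 0.007]
tab 645 [ 545.  -154.4  166.9] [[ 542.1 -180.9  162. ]
 [ 549.3 -125.3  171. ]]
[ 497.64258223 -150.58014825   53.5       ]
[3.14159265 0.7        3.09709265] [ 0.64357994 -0.02865823 -0.76484219]
[-0.59360969 -0.5969816  -0.69414341  0.85062434  0.34291655 -2.00851153]
[-0.53589113 -0.47035343 -0.67936436  0.72302002  0.30886335 -1.95931597]
[-0.53589113 -0.49004869 -0.53271671  0.88936293  0.30886335 -1.95931597]
```

The spools are flat with their tops at 43 mm, below the 53 mm rim. Now the lid: I'll hook it from behind with a tilted tool and pull it past upright.

Run:
```python
from h import *
hx=np.r_[casep(58,0),53.5]; ex=np.array([math.cos(CYAW),math.sin(CYAW),0]); ez=np.array([0,0,1.])
yax=np.array([-math.sin(CYAW),math.cos(CYAW),0])
W=lambda q: hx+q[0]*ex+q[1]*ez
a=.7; R=list((Rn.from_rotvec(-a*yax)*Rn.from_euler('xyz',CROT)).as_euler('xyz'))
t=np.array([math.sin(a),-math.cos(a)]); m=np.array([math.cos(a),math.sin(a)])
E=lambda th:127*np.array([-math.cos(th),math.sin(th)])
TR=robot.tip_reach
def tcp(th,along,off): return W(E(th)+(along-TR)*t+off*m)
fingers.command_gripper(0)
th=1.98
robot.movep(list(tcp(th,-70,28)),R); st("pre")
L(tcp(th,-15,28),v=120);L(tcp(th,18,28),v=80); st("hooked")
L(tcp(th,18,17),v=80); st()
for th in np.linspace(1.9,1.05,8):
    L(tcp(th,18,13),v=100); st(f"th {th:.2f}")
    if np.linalg.norm(robot.get_force())>25: print("STOP");break
s=snap("scene","j1");snap("side","j1")
```

```text
pre t 37.8 tcp [ 512.3 -151.3  257. ] F [-0.2 -0.   0.3] w -0.2
hooked t 38.9 tcp [ 568.9 -153.8  189.1] F [-0.4 -0.3  0.9] w 0.0
 t 39.2 tcp [ 560.3 -153.6  182.2] F [-0.   0.7  0.2] w 0.1
th 1.90 t 39.5 tcp [ 549.3 -153.3  186.1] F [0.9 0.5 6.2] w -0.3
th 1.78 t 39.8 tcp [ 534.6 -152.9  190.3] F [ 0.4 -0.7  4.5] w 0.2
th 1.66 t 40.1 tcp [ 519.2 -152.3  192.4] F [ 0.6 -0.   5.8] w -0.1
th 1.54 t 40.4 tcp [ 503.5 -151.6  192.2] F [ 0.1 -0.5  4.9] w 0.2
th 1.41 t 40.7 tcp [ 487.2 -150.3  187.9] F [ 1.5 -0.4  3.6] w -0.2
th 1.29 t 41.0 tcp [ 471.6 -149.2  183. ] F [-0.4  0.1  0.2] w -0.3
th 1.17 t 41.3 tcp [ 457.5 -148.7  178.8] F [-0.6 -0.5  1. ] w 0.1
th 1.05 t 41.6 tcp [ 443.9 -148.2  172.5] F [-0.4 -0.3  0.4] w -0.3
```

View pics/j1_scene.png

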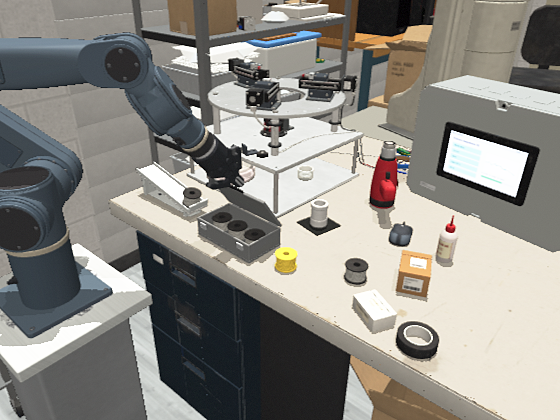

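```bash
python3 -c "
import cv2,numpy as np
a=cv2.resize(cv2.imread('pics/j1_side.png')[150:320,190:370],None,fx=2.2,fy=2.2);b=cv2.resize(cv2.imread('pics/j1_scene.png')[150:280,180:320],None,fx=2.8,fy=2.8)
o=np.zeros((400,a.shape[1]+b.shape[1],3),np.uint8);o[:a.shape[0],:a.shape[1]]=a;o[:b.shape[0],a.shape[1]:]=b;cv2.imwrite('pics/j1.png',o)"
```

```text
(no output)
```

View pics/j1.png

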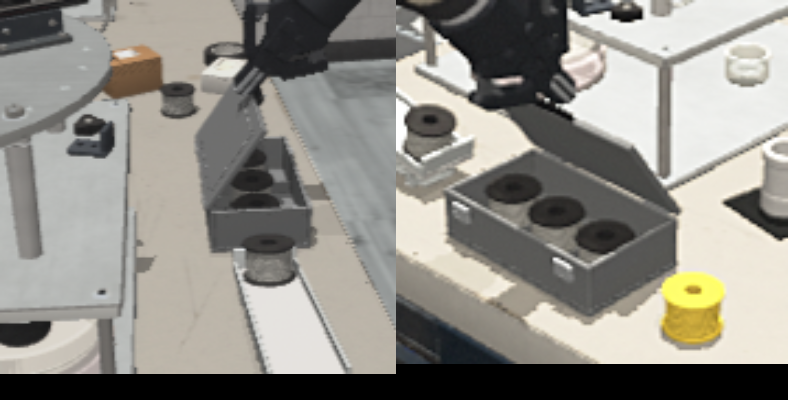

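The lid now leans forward over the case at about 1.1–1.2 rad. I'll back off and push it shut from above with the tool vertical.

Run:
```python
from h import *
hx=np.r_[casep(58,0),53.5]; ex=np.array([math.cos(CYAW),math.sin(CYAW),0]); ez=np.array([0,0,1.])
yax=np.array([-math.sin(CYAW),math.cos(CYAW),0])
W=lambda q: hx+q[0]*ex+q[1]*ez
a=.7; t=np.array([math.sin(a),-math.cos(a)]); m=np.array([math.cos(a),math.sin(a)])
TR=robot.tip_reach
p=np.array(robot.get_tcp_pos()); v3=lambda q:q[0]*ex+q[1]*ez
L(p+v3(6*m),v=100); L(p+v3(6*m-75*t),v=150); st("back")
def tip(th,over=0,r=98):
    d=np.array([-math.cos(th),math.sin(th)]);n=np.array([math.sin(th),math.cos(th)])
    return W(r*d+(8+15*math.sin(th)-over)*n)+[0,0,TR]
robot.movep(list(tip(1.4)+[10,0,90]),CROT); st("above")
L(tip(1.4),v=120); st("start")
for th in np.linspace(1.3,0.1,13):
    L(tip(th,2),v=100); f=robot.get_force(); print(round(th,2),np.round(f,1))
    if np.linalg.norm(f)>25: print("STOP");break
for th,o in ((0.05,2),(0,1),(0,3),(0,5)):
    L(tip(th,o),v=40); robot.hold(.1); st(f"{th} {o}")
    if robot.get_force()[2]>12: break
L(tip(0,-60),v=150)
robot.movep([380,-250,330],CROT); snap("wrist","k1");snap("scene","k1"); st()
```

```text
back t 42.6 tcp [ 400.5 -146.5  233.8] F [ 0.4 -0.5 -1.1] w 0.0
above t 43.6 tcp [ 512.9 -150.4  262. ] F [-0.8  0.7 -0.5] w -0.0
start t 44.5 tcp [ 503.8 -151.2  174.2] F [ 0.1 -0.9  0. ] w -0.0
1.3 [ 0.2 -1.1 -0.6]
1.2 [ 0.2 -0.7 -0.4]
1.1 [0.8 0.4 0.5]
1.0 [0.2 0.3 0. ]
0.9 [0.4 0.3 0.2]
0.8 [-0.2 -1.  -0.9]
0.7 [-1.2  1.  -0. ]
0.6 [ 0.  -0.3  0.7]
0.5 [ 0.6 -0.6 -0.2]
0.4 [ 0.1 -0.4  0.8]
0.3 [-0.8  0.6 -0.4]
0.2 [-0.5  0.5  1.1]
0.1 [-0.5  0.  -0. ]
0.05 2 t 48.3 tcp [ 400.2 -146.2   84.2] F [-0.3  0.9  0.2] w -0.1
0 1 t 48.7 tcp [ 400.6 -146.7   80.5] F [-1.4 -0.5  5.9] w 0.1
0 3 t 49.0 tcp [ 400.6 -146.7   80.4] F [-4.5  2.4 15.1] w -0.2
 t 50.6 tcp [ 379.6 -248.9  327.5] F [ 0.1  0.4 -0.2] w -0.2
```

Run:
```python
from h import *
a=cv2.resize(cv2.imread('pics/k1_wrist.png'),None,fx=.7,fy=.7);b=cv2.imread('pics/k1_scene.png')[140:360,120:460]
o=np.zeros((300,a.shape[1]+b.shape[1],3),np.uint8);o[:a.shape[0],:a.shape[1]]=a;o[:b.shape[0],a.shape[1]:]=b;cv2.imwrite('pics/k1.png',o)
s=dict(np.load("k1_wrist.npz"));P,ok=cloud(s)
for x in (-50,-30,0,30,50):
    for y in (-85,-60,0):
        c=casep(x,y);m=ok&(np.hypot(P[...,0]-c[0],P[...,1]-c[1])<6)&(P[...,2]<150);print(x,y,np.median(P[m][:,2]).round(1) if m.any() else None)
```

```text
-50 -85 61.7
-50 -60 61.7
-50 0 61.8
-30 -85 62.1
-30 -60 63.6
-30 0 63.8
0 -85 62.2
0 -60 63.8
0 0 63.6
30 -85 62.1
30 -60 63.6
30 0 63.8
50 -85 61.6
50 -60 61.6
50 0 61.7
```

View pics/k1.png

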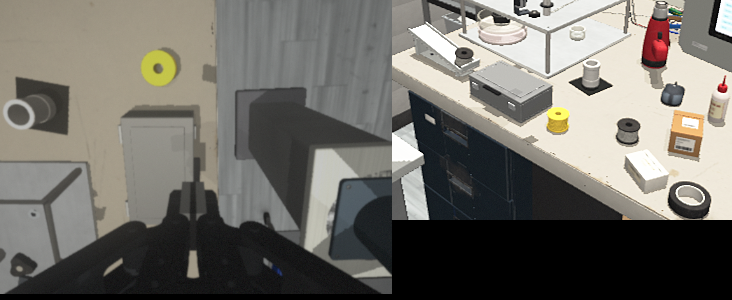

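The lid is shut: its edges read 61.7 mm at both the front and the hinge side. Next I'll confirm the new spool with a fresh enlarged crop.

- Dark spool on the bench right of the case, at (355,270) in the scene view: fits "new_spool".
- Yellow spool at (286,260): the look-alike, left alone.
- Black and white tape ring at (417,340): not a spool.

Run:
```python
from h import *
robot.movep([470,-400,300],[PI,0,PI]); st()
s=snap("wrist","l1"); P,ok=cloud(s);g=s["color"].max(2)
m=ok&(P[...,2]>28)&(P[...,2]<50)&(g<100)&(P[...,1]<-380)&(P[...,1]>-540)&(P[...,0]<560)&(P[...,0]>420)&(np.mgrid[:420,:560][0]<260)
m=cv2.morphologyEx(m.astype(np.uint8),cv2.MORPH_OPEN,np.ones((3,3)))
cs,_=cv2.findContours(m,cv2.RETR_EXTERNAL,cv2.CHAIN_APPROX_NONE)
for c in cs:
    if cv2.contourArea(c)<300: continue
    (u,v),r=cv2.minEnclosingCircle(c); print("px",u,v,r, ray(s,[u,v],38).round(1), ray(s,[[u-r,v],[u+r,v]],38)[:,:2].round(1).tolist())
im=s["color"][:260]; cv2.imwrite("pics/l1c.png",cv2.resize(im,None,fx=1.4,fy=1.4))
print(robot.solve_ik([503,-473,33],[PI,0,PI]))
```

```text
t 51.3 tcp [ 469.7 -398.7  299.5] F [-0.3  0.1  0.6] w -0.1
px 241.64541625976562 91.17407989501953 27.568391799926758 [[ 503.  -473.9   38. ]] [[531.0, -473.9], [475.0, -473.9]]
[-0.851714    0.53015268  0.25308271  1.29372636  0.         -2.42251033]
```

View pics/l1c.png

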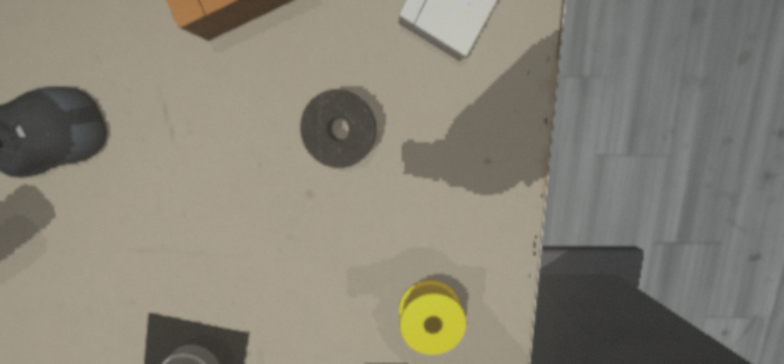

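The crop shows the dark-flanged new spool at (340,128), with the yellow look-alike well apart at (433,323). I'll pick the dark one.

```bash
python3 - <<'E'
from h import *
x,y=503,-473.9; R0=[PI,0,PI]
fingers.command_gripper(85)
L([x,y,120],R0,v=250); L([x,y,32],v=150); st("at")
fingers.command_gripper(45); st("grip")
L([x,y,180],v=200)
robot.movep([430,-200,230],R0); st()
q=lanep(70,0,H)
robot.movep(list(q+LN*60),list(LROT)); st("over lane")
snap("scene","m1")
L(q+LN*3,v=120); st("in lane")
L(lanep(-36,0,H+3),v=120); L(lanep(-36,0,H+.8),v=50); st("low")
fingers.command_gripper(85); robot.hold(.3); st("rel")
L(lanep(-36,0,H+75),v=150); 
robot.movep([400,20,340],R0); robot.hold(.5); st()
snap("wrist","m2");snap("scene","m2")
E
python3 -c "
import cv2,numpy as np
a=cv2.resize(cv2.imread('pics/m2_scene.png')[140:360,120:460],None,fx=1.2,fy=1.2);b=cv2.resize(cv2.imread('pics/m2_wrist.png')[:,100:460],None,fx=1,fy=1)
o=np.zeros((420,a.shape[1]+b.shape[1],3),np.uint8);o[:a.shape[0],:a.shape[1]]=a;o[:420,a.shape[1]:]=b;cv2.imwrite('pics/m2.png',o)"
```

```text
at t 53.8 tcp [ 503.7 -474.6   33.8] F [-0.1 -0.3  1.3] w 85.3
grip t 54.2 tcp [ 504.2 -475.1   34.5] F [0.5 0.3 4.9] w 53.1
 t 56.2 tcp [ 430.2 -200.7  229.4] F [ 0.5 -0.3 -1.6] w 53.1
over lane t 57.7 tcp [457.1 202.  157.7] F [ 0.  -0.9 -1.7] w 53.0
in lane t 58.4 tcp [456.9 214.4 101.5] F [-0.2  0.2 -2.2] w 53.5
low t 59.7 tcp [454.6 109.7  78.3] F [-0.9 -1.9  4.4] w 53.2
rel t 60.4 tcp [453.8 109.2  77. ] F [-0.3  0.2 -0.4] w 84.9
 t 62.4 tcp [400.   20.1 339.7] F [ 0.2  0.3 -0.1] w 84.8
```

View pics/m2.png

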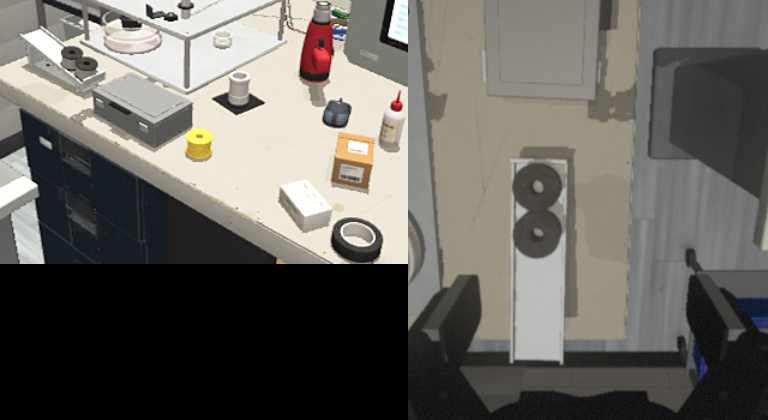

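Two spools now stand in the lane at (537,187) and (537,234), the lid is shut and no other dark spool is left on the bench. I'll run final numeric checks from above.

Run:
```python
from h import *
s=dict(np.load("m2_wrist.npz"));P,ok=cloud(s);g=s["color"].max(2)
def plane(q): 
    f=np.linalg.lstsq(np.c_[q[:,:2],np.ones(len(q))],q[:,2],rcond=None)[0]; return f[:2].round(3)
for k in range(2):
    lx=-125+(27.5+55*k)*math.cos(SL); c=lanep(lx,0,38); d=P-c
    m=ok&(abs(d@LN)<5)&(np.linalg.norm(d,axis=-1)<33)&(g<120); q=P[m]
    print("lane",k,len(q),"offset",(q.mean(0)-c).round(1),"tilt",plane(q))
robot.movep([440,-330,360],[PI,0,PI]); robot.hold(.3)
s=snap("wrist","n1");P,ok=cloud(s);g=s["color"].max(2);Z=P[...,2]
m=ok&(Z>60)&(Z<80)&(P[...,0]>590)&(P[...,1]<-200)&(P[...,1]>-320)&(g>150); q=P[m]; (c,r)=cv2.minEnclosingCircle(q[:,:2].astype(np.float32)); print("cup top",len(q),np.round(c,1),round(r,1),np.percentile(q[:,2],[5,50,95]).round(1))
m=ok&(abs(Z)<12)&(g<80)&(P[...,1]<-200)&(P[...,0]>590)&(P[...,0]<710)&(P[...,1]>-330);m=cv2.morphologyEx(m.astype(np.uint8),cv2.MORPH_OPEN,np.ones((3,3)))>0
print("pad",np.percentile(P[m],[1,99],axis=0).round(0).tolist())
for x in (-50,50):
    for y in (-85,-60,0):
        c=casep(x,y);m=ok&(np.hypot(P[...,0]-c[0],P[...,1]-c[1])<6)&(Z<150);print("lid",x,y,np.median(P[m][:,2]).round(1) if m.any() else None)
snap("scene","n1");st()
```

```text
lane 0 1706 offset [0.8 2.7 0.1] tilt [0.006 0.21 ]
lane 1 1672 offset [ 0.1 -0.5 -0.6] tilt [0.007 0.216]
cup top 546 [ 645.8 -261.9] 24.2 [67.7 69.  70.4]
pad [[598.0, -311.0, 1.0], [685.0, -215.0, 7.0]]
lid -50 -85 61.8
lid -50 -60 61.7
lid -50 0 61.7
lid 50 -85 61.8
lid 50 -60 61.8
lid 50 0 61.8
 t 64.3 tcp [ 440.2 -329.4  360.2] F [-0.4  0.4 -0.6] w 84.8
```

View pics/n1_scene.png

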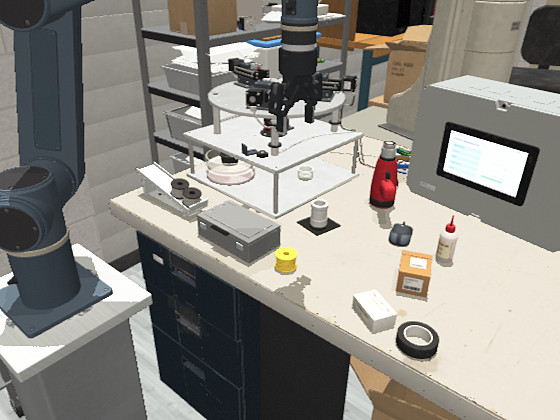

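Run:
```python
from h import *
print(np.abs(robot.get_dq()).max()); ticket.close_job(); print(robot.get_time())
```

```text
0.0071962108050461215
the job is handed in; nothing more can be done
the job is handed in; nothing more can be done
```

The job is finished and handed in, with the robot's clock at about 64 s of the 210 s allowed. I moved the cup onto the pad, set lane spools 1 to 3 flat in the case, one to a bay, and closed the lid. I then put the only new spool on the bench into the lane from its high back end. `ticket.close_job()` gives no verdict, so these are my own last checks from the cameras:

| Item | Last reading |
|---|---|
| Cup | upright (rim level at 69 mm), its centre about 2 mm from the pad's centre |
| Spools in the case | tops at 43 mm, under the 53 mm rim; tilt under 0.01 rad; at most 3 mm from the bay centres (checked before the lid was closed) |
| Lid | closed; edges at 61.7–61.8 mm at both the front and the hinge side |
| Lane spool 4 | upright on the lane floor, within 3 mm of its place at the front stop |
| New spool | upright on the lane floor, directly behind lane spool 4 |
| Fuse box, carton, yellow look-alike | still in place in the last picture (compared by eye, not measured) |

No check failed or disagreed. I saw no second new spool in any view. While I pushed the lid down from above, the force reading stayed near zero until the lid met the rim, so its closing rests on the height readings.

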